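# Re-bond a broken plaster cast in a trigger bar clamp

### The arm

A 6-joint arm with a two-finger parallel gripper is mounted at the origin on a cart in front of the work surface, level with it; the furniture and walls round the work are solid. World frame = base frame: x ahead of the robot, y to its left, z up, the work surface at z = 0. Lengths are in m, angles in degrees, forces in N, time in s.
With the tool pointing down it reaches from about 0.35 to 1 m from the base axis. Payload 7.1 kg.
Tool frame: the origin (TCP) lies midway between the tips of the shut fingers; the grasp point (between the pads) lies 19 mm behind it; z points along the fingers, y is the line along which they close (so a half turn about z gives the same grasp; the last joint's range is limited). The gripper opens to 85 mm and grips with 20 to 120 N. Pads are 22 mm wide; open, the fingers measure 114 mm over their backs; the gripper's body (76 mm by 85 mm) begins 54 mm behind the grasp point. The pads swing forward as they close: fully open they stand 13 mm farther back than shut.
Start: joints at [73.797, 24.242, 93.386, -0, 62.372, -1.089], TCP at [0.163, 0.603, 0.231] pointing down, gripper open.
Joint ranges: [-172.04, 172.04], [-51.8, 120.97], [4.93, 147.93], [-75.15, 255.16], [6.16, 154.13], [-145.62, 145.62]. Speed limits (degrees/s): [136.94, 136.94, 172.46, 180, 180, 180].

### API

Orientations are given as a 3x3 rotation matrix whose columns are the frame's x, y, z axes.
In Python, from rig import robot, vision gives the robot as it stands.
- The arm moves only by the tool move_arm, never from a script. Its argument "rows" is text: rows parted by semicolons, each of 6 numbers parted by spaces: the shift along the tool's x, y, z in cm, then the turn, a rotation vector about the tool's x, y, z in rad. In form: dx dy dz ax ay az; .... A call has 1 to 10 rows; each row shifts and turns the commanded pose from where the row before left it, along the tool's axes as they then stand; what a row does not reach is not made up. A row lasts 1/10 s, in which the tool goes at most 50 mm and 8.59 degrees, less where a joint would pass 70% of its speed; a pose out of reach is approached as far as the arm can. A call is refused whole if a number of a shift passes 5 or a number of a turn 0.15, either way. A call with a gripper value outside its range is refused whole. "hand" is the opening, from 0 (shut) to 1 (fully open), set as the call begins (left out, the last holds). The fingers move at their own pace and stop on an object; "newtons" is the grip in N (left out, the last holds). Time passes only in rows, so rows that do not move let the fingers close. It gives the time, the measured TCP pose, the force, the opening and the grip force at its end, in the units of the state.
- robot.get_state(): the state, without advancing time (a new reading comes with each control period).
- vision.get_image(name): name is "side" or "top" or "wrist"; returns the picture (480x640x3 uint8, red, green, blue); there is no depth.
- vision.camera_params(name): a dict with "mtx" (3x3 intrinsics, pixels), "k1" (the pictures are not rectified: a ray, as slopes to the right and down, at radius r is drawn at 1 + k1 r^2 times it, then the intrinsics apply), "rvec" (rotation vector, rad) and "tvec" (3), from world to camera coordinates, as OpenCV has them; the wrist camera has in their place "hand_eye" (4x4, takes a point from camera to tool coordinates, whose origin is the TCP and whose axes are the flange's). Camera axes: x right, y down, z forward; pixel columns grow to the right and rows downward; lengths in m; the calibration is good to about 2 mm. A picture is of the moment at which its call begins: read the wrist's pose just before it. camera_params takes no time and is no camera call.
- robot.job_done(): hands the job in; it is judged then, once.
The state is a dict: "time_s": time; "q": joint angles; "qvel": joint speeds; "joint_torque": joint torques, N m; "eef_pos": TCP position; "eef_rot": TCP orientation; "ft_force": force on the tool from outside, world axes, zero at the start; "moment": the same for the moment, N m; "gripper_width": finger opening in m; "finger_force": force on a finger pad.
Only numpy, scipy, OpenCV 4.12 (cv2) and the standard library are available. Lean on these libraries where they do the work, as an engineer would, in place of code of your own. Each camera call takes 0.05 s, during which the arm holds its last target. There are 200 camera calls.

### The job

A lower plaster cast has broken down the middle; its break faces are primed and one half already stands in the cradle of the trigger bar clamp. Stand the other half upright beside it in the cradle, break face to break face, walk the end jaw up with strokes of the trigger until the joint is pressed shut firmly but not crushed (about 18 N at the squeeze is right; over 25 N chips the plaster), and let the clamp hold it by itself, hands off, for at least three seconds. Then press the release tab so that the jaw springs fully open, leave the cast standing closed up in the cradle, and leave the other things alone.

Things in the scene. Friction and masses are not known exactly. Their poses are not given: they have to be found in the camera images.
- clamp: Bench bar clamp on a grey base plate 266 x 84 x 8 mm, fixed. Origin on the worktop; x along the bar towards the end jaw, z up ('clamp' coordinates, mm). Base x -128 to 138; frame cheeks x -124 to 2, up to z 60; fixed jaw post x -9 to 6, y +-21, up to z 82. The post's rubber face, 38 wide, stands on a stiff set screw at x 14 to 20, different each time. A friction brake holds the bar.
- cradle (a point): Middle of the cradle floor, clamp x 65, y 0, z 50, axes as the clamp's. Two aluminium angle rails along x from x 21 to 134, their floors at z 50, with a slot 18 mm wide between them for the end jaw; their lips stand 59.4 mm apart, are flared at the top and reach up to z 57 and out to y +-36.
- handle (a point): Middle of the fixed black handle, clamp x -49, y 0, z 107. Handle: x -58 to -40, y +-13, upright, top at z 128. Handle back to trigger front measures 52 mm at rest and 36 mm fully squeezed. A finger that presses on the handle too hides the trigger's pull from the tool's force reading.
- jaw: The sliding steel bar with the end jaw (when open x 104 to 118, y +-21, z 53 to 82) and its rubber pad; starts fully open. Its origin lies at the clamp's origin when fully open and moves along clamp -x as it closes (30 mm at most). Not to be pushed by hand: only the trigger closes it. A light spring (about 4 N) opens it when the brake is released.
- jaw_face (a point): Centre of the rubber face of the sliding end jaw, at clamp x 95, z 67 when fully open; the face is 38 wide, z 53 to 81. The rubber gives 1 mm per 18 N.
- trigger (a joint): Trigger angle, rad: 0 at rest, 0.17 fully squeezed. Pin at clamp x -10, z 12. After an idle 0.04 the bar closes about 40 mm per rad, 5 mm a stroke; let go, it springs back and the bar stays, but settles back 0.5 mm under load (18 N of clamping becomes about 9 N). Pulled 95 mm above the pin it takes 7 to 8 N with the jaw free, and 0.45 N more per newton of clamping.
- trigger_front (a point): Centre of the front face of the grey trigger, where a finger pulls it towards the handle (clamp -x); at clamp x -6, z 107 at rest, moving 16 mm in a full stroke. Trigger at rest: x -18 to -6, y +-12, z 62 to 124.
- tab_top (a point): Middle of the ribbed top of the grey release tab behind the handle, 26 x 30 mm, at clamp x -81, y 0, z 74 to 75. Pressed down 2 to 4 mm it frees the bar; that takes about 3 N with no load and 6 N at 10 N of clamping, and 15 N at 4 mm. Its front edge is 10 mm behind the handle.
- loose_half: The half cast alone on the worktop: tan plaster plinth 30 (x) x 57 (y) x 26 mm with half an arch of teeth up to z 41; 140 g, centre of mass above the origin. Origin mid underside, z up. Flat break face at x = -15; flat parallel front and heel faces at y = +28.5 and -28.5 (the front one only to x = 7, then the corner is cut). In the cradle its axes lie along the clamp's.
- seated_half: The mirror half that stands in the cradle next to the fixed jaw, 0 to 9 mm from its rubber face, free to slide along: the jaw first pushes both halves up to that face. Same sizes; origin mid underside, its flat break face at x = +15; its axes lie along the clamp's.
- loose_face (a point): Middle of the plinth's break face of the loose half, at its x -15, z 13.
- seated_face (a point): Middle of the plinth's break face of the seated half, at its x +15, z 13.
- tall_cast: Bystander: whole tan plaster cast, 64 x 63 x 37 mm, origin under its middle. Leave it.
- ceramic_jar: Bystander: white square ceramic jar, 36 x 36 x 40 mm, origin under its middle. Leave it.
There are look-alikes about, which are no part of the job. What is shaped like the loose_half but pink, purple or yellow is not meant.

How it is judged:
By the outcome, as a careful person would: the job done as asked, in the order asked, and still so for the second after the job is handed in, with the robot touching nothing.
It also fails if it takes over 70 s, if anything falls off the work surface, if the arm or the gripper's body presses on something with over 40 N, if the wrist force passes 120 N, or if a joint passes its speed limit or range.

## Working session

There is one attempt and no reset: what is moved stays moved. The work goes in short steps, Python scripts to look and compute and a tool call to move; the robot and the scene stay as the last step left them, time stands still between calls to the robot, and variables do not carry over. Pictures are saved under pics/ and viewed, at most 13 in all, crops included, and the job is handed in when it is done.

Besides the shell and the picture viewer there is one more tool, called as name(argument=value, ...), one argument or row to a line, values as JSON. move_arm: Moves the arm, as the interface text tells. Its arguments: {"type":"object","properties":{"rows":{"type":"string"},"hand":{"type":"number"},"newtons":{"type":"number"}},"required":["rows"]}

```bash
ls; mkdir -p pics; python3 - <<'E'
from rig import robot, vision
import cv2,numpy as np
s=robot.get_state();print({k:np.round(v,3).tolist() for k,v in s.items()})
for n in ("side","top"):
    im=vision.get_image(n);cv2.imwrite(f"pics/{n}0.png",im[:,:,::-1])
for n in ("side","top","wrist"):print(n,vision.camera_params(n))
E
```

```text
pics
{'time_s': 0.0, 'q': [73.797, 24.284, 93.431, -0.002, 62.374, -1.089], 'qvel': [-0.038, -0.12, 0.077, -0.002, 0.177, 0.08], 'joint_torque': [-0.0, -55.737, -28.174, -0.0, 0.007, -0.0], 'eef_pos': [0.163, 0.603, 0.231], 'eef_rot': [[-0.965, 0.261, -0.0], [0.261, 0.965, -0.002], [0.0, -0.002, -1.0]], 'ft_force': [0.033, -0.192, -0.224], 'moment': [-0.019, 0.031, -0.007], 'finger_force': 0.0, 'gripper_width': 0.085}
side {'mtx': array([[531.83618918,   0.        , 321.18298697],
       [  0.        , 531.83618918, 244.84924855],
       [  0.        ,   0.        ,   1.        ]]), 'k1': -0.12991051461599956, 'rvec': array([ 2.20886402, -0.35513716,  0.19239176]), 'tvec': array([-0.47410914,  0.29067449,  0.71363144])}
top {'mtx': array([[542.78824333,   0.        , 312.22260689],
       [  0.        , 542.78824333, 244.09749112],
       [  0.        ,   0.        ,   1.        ]]), 'k1': 0.008138363440852833, 'rvec': array([ 2.15683676, -2.21034266,  0.07776336]), 'tvec': array([0.23457266, 0.55510687, 1.03358349])}
wrist {'mtx': array([[394.35407994,   0.        , 323.76175753],
       [  0.        , 394.35407994, 233.86021047],
       [  0.        ,   0.        ,   1.        ]]), 'k1': -0.06073013751636073, 'hand_eye': array([[-1.29881684e-03, -9.60012129e-01, -2.79955397e-01,
         7.25556583e-02],
       [ 9.99999156e-01, -1.23714495e-03, -3.96997477e-04,
         2.31792784e-04],
       [ 3.47769878e-05, -2.79955677e-01,  9.60012926e-01,
        -1.41918050e-01],
       [ 0.00000000e+00,  0.00000000e+00,  0.00000000e+00,
         1.00000000e+00]])}
```

View pics/top0.png

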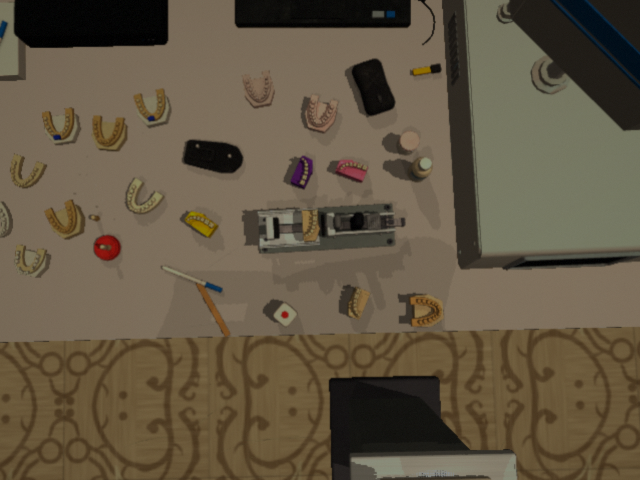

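View pics/side0.png

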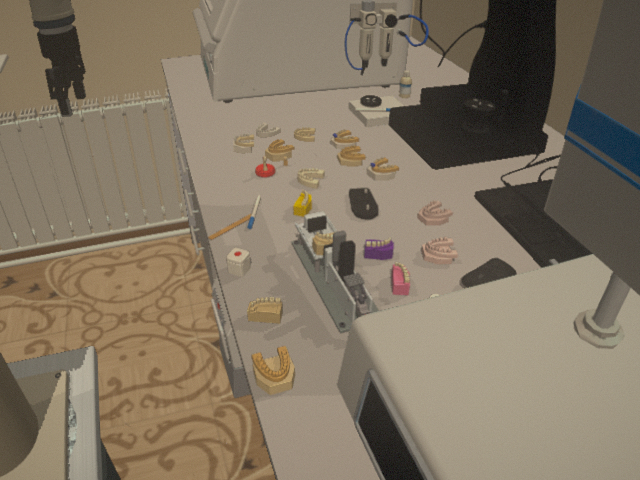

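The top view shows the clamp at about (258–405, 205–250), with the end jaw to the left and the handle at (358,221). There are four candidates for the loose half: tan (357,302), purple (302,172), pink (352,168) and yellow (201,222). Only the tan one fits, because coloured ones are excluded. The whole cast is at (427,311) and the jar at (285,314). I'll confirm with an enlarged crop.

```bash
cat > h.py <<'E'
from rig import robot, vision
import cv2,numpy as np
def cam(n,st=None):
    p=vision.camera_params(n)
    if 'rvec' in p:
        R=cv2.Rodrigues(p['rvec'])[0]; return p['mtx'],p['k1'],R,p['tvec']
    H=p['hand_eye']; Rt=np.array(st['eef_rot']);t=np.array(st['eef_pos'])
    Rw=Rt@H[:3,:3]; c=Rt@H[:3,3]+t
    return p['mtx'],p['k1'],Rw.T,-Rw.T@c
def ray(C,uv):
    K,k1,R,t=C
    d=cv2.undistortPoints(np.float64(uv).reshape(-1,1,2),K,np.array([k1,0,0,0.]))[:,0]
    d=np.c_[d,np.ones(len(d))]@R
    return -R.T@t,d
def onz(C,uv,z):
    c,d=ray(C,uv); return c+d*((z-c[2])/d[:,2])[:,None]
def proj(C,P):
    K,k1,R,t=C
    return cv2.projectPoints(np.float64(P).reshape(-1,1,3),cv2.Rodrigues(R)[0],np.float64(t),K,np.array([k1,0,0,0.]))[0][:,0]
E
python3 - <<'E'
from h import *
C=cam('top')
print(proj(C,[[0,0,0],[.163,.603,0],[.5,0,0],[.5,.2,0]]).round())
for uv in [(357,302),(427,311),(285,314),(358,221),(262,230),(330,228)]:print(uv,onz(C,[uv],0.03).round(3))
im=cv2.imread('pics/top0.png')
a=cv2.resize(im[190:260,245:415],None,fx=4.6,fy=4.6,interpolation=cv2.INTER_CUBIC)
b=cv2.resize(im[275:330,330:450],None,fx=4.6,fy=4.6,interpolation=cv2.INTER_CUBIC)
o=np.zeros((a.shape[0]+b.shape[0],a.shape[1],3),np.uint8);o[:a.shape[0]]=a;o[a.shape[0]:,:b.shape[1]]=b
cv2.imwrite('pics/c1.png',o);print(o.shape)
E
```

```text
[[436. 536.]
 [119. 456.]
 [425. 273.]
 [324. 275.]]
(357, 302) [[0.447 0.138 0.03 ]]
(427, 311) [[0.427 0.005 0.03 ]]
(285, 314) [[0.428 0.276 0.03 ]]
(358, 221) [[0.602 0.132 0.03 ]]
(262, 230) [[0.59  0.317 0.03 ]]
(330, 228) [[0.59  0.186 0.03 ]]
(575, 782, 3)
```

View pics/c1.png

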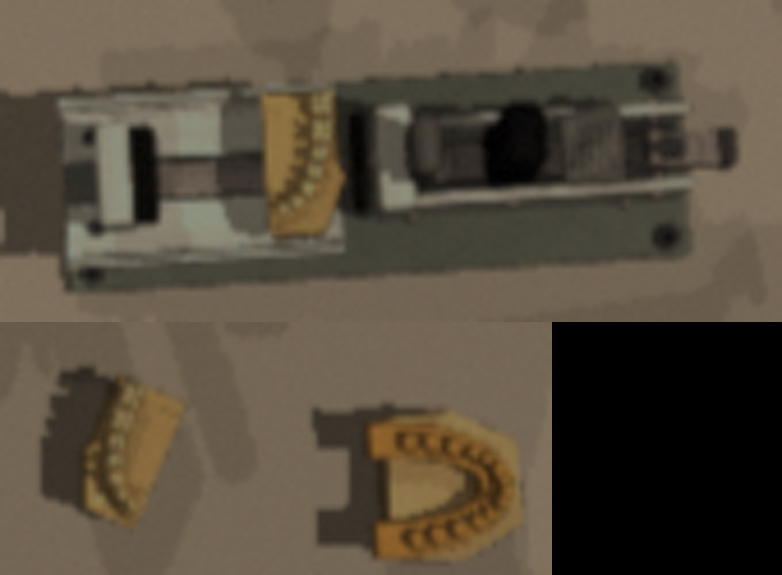

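The crop confirms it. The tan half is at crop (135,450), with its break face to the right, from (185,405) to (135,525), and its cut corner at lower left. It is yawed roughly 25° from its seated orientation. The base corners are at crop (65,90), (680,62), (690,255) and (68,290). I'll go above both with the wrist camera.

```bash
cat >> h.py <<'E'
def delta(P,yawx):
    "shift to world P in tool axes (cm) and turn about tool z (rad) so that tool x has world yaw yawx (deg), tool pointing down"
    s=robot.get_state();R=np.array(s['eef_rot']);a=np.deg2rad(yawx)
    Rg=np.array([[np.cos(a),np.sin(a),0],[np.sin(a),-np.cos(a),0],[0,0,-1.]])
    sh=R.T@(np.array(P)-s['eef_pos'])*100; rv=cv2.Rodrigues(R.T@Rg)[0].ravel()
    print('shift',sh.round(2),'turn',rv.round(3),'shift if turned first',(Rg.T@(np.array(P)-s['eef_pos'])*100).round(2))
    return sh,rv
E
python3 - <<'E'
from h import *
C=cam('top')
c=np.array([(65,90),(680,62),(690,255),(68,290)])/4.6+[245,190]
P=onz(C,c,.008);print(P.round(4))
d=P[0]-P[1]+P[3]-P[2];yaw=np.degrees(np.arctan2(d[1],d[0]));print('clamp yaw',yaw)
u=np.array([np.cos(np.radians(yaw)),np.sin(np.radians(yaw))]);print('origin',P.mean(0)[:2]-u*.005)
l=onz(C,np.array([(185,405),(135,525)])*1/4.6+[330,275-322/4.6],.026);e=l[0]-l[1];print(l,np.degrees(np.arctan2(e[1],e[0]))+90)
delta([.51,.17,.231],yaw)
E
```

```text
[[0.6325 0.324  0.008 ]
 [0.6381 0.0598 0.008 ]
 [0.555  0.0585 0.008 ]
 [0.5465 0.3242 0.008 ]]
clamp yaw 91.51433780655195
origin [0.59314405 0.18665172]
[[0.46343999 0.1119869  0.026     ]
 [0.41430431 0.13435671 0.026     ]] 65.52184187556655
shift [-4.481e+01 -3.274e+01  1.000e-02] turn [-1.000e-03  1.000e-03  1.281e+00] shift if turned first [-4.419e+01  3.357e+01 -4.000e-02]
```

move_arm(
  rows="-3.73 -2.73 0 0 0 0;-3.73 -2.73 0 0 0 0;-3.73 -2.73 0 0 0 0;-3.73 -2.73 0 0 0 0;-3.73 -2.73 0 0 0 0;-3.73 -2.73 0 0 0 0;-3.73 -2.73 0 0 0 0;-3.73 -2.73 0 0 0 0;-3.73 -2.73 0 0 0 0;-3.73 -2.73 0 0 0 0",
)

```text
time_s: 1.1
eef_pos: [0.4526, 0.2408, 0.2312]
eef_rot: [[-0.965, 0.261, -0.0], [0.261, 0.965, -0.0], [0.0, -0.0, -1.0]]
ft_force: [-0.8, -0.5, -0.3]
gripper_width: 0.0857
finger_force: 0.0
```

move_arm(
  rows="-3.73 -2.73 0 0 0 0;-3.73 -2.73 0 0 0 0;0 0 0 0 0 .1425;0 0 0 0 0 .1425;0 0 0 0 0 .1425;0 0 0 0 0 .1425;0 0 0 0 0 .1425;0 0 0 0 0 .1425;0 0 0 0 0 .1425;0 0 0 0 0 .1425",
)

```text
time_s: 2.1
eef_pos: [0.5094, 0.1703, 0.231]
eef_rot: [[-0.16, 0.987, -0.001], [0.987, 0.16, -0.0], [-0.0, -0.001, -1.0]]
ft_force: [-0.0, 1.0, -1.0]
gripper_width: 0.0854
finger_force: 0.0
```

move_arm(
  rows="0 0 0 0 0 .1425;0 0 0 0 0 0;0 0 0 0 0 0",
)

```text
time_s: 2.4
eef_pos: [0.5095, 0.1703, 0.2311]
eef_rot: [[-0.028, 1.0, -0.0], [1.0, 0.028, -0.0], [-0.0, -0.0, -1.0]]
ft_force: [0.6, 0.0, -0.1]
gripper_width: 0.0853
finger_force: 0.0
```

```bash
python3 - <<'E'
from h import *
delta([.51,.17,.231],91.5)
s=robot.get_state();im=vision.get_image('wrist');cv2.imwrite('pics/w1.png',im[:,:,::-1])
import pickle;pickle.dump(s,open('s1.pkl','wb'))
E
```

```text
shift [-0.03  0.05  0.01] turn [-0.     0.     0.002] shift if turned first [-0.03  0.05  0.01]
```

View pics/w1.png

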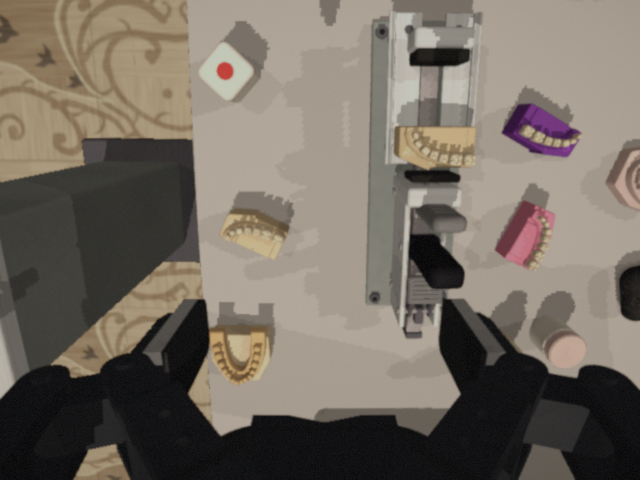

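The wrist view shows the tan loose half at (255,234), with its break edge from about (222,233) to (277,258). The seated half is at (436,147), the jaw face at (440,57) and the whole cast at (240,355). The tan mask gives the edges.

```bash
python3 - <<'E'
from h import *
import pickle
s=pickle.load(open('s1.pkl','rb'));C=cam('wrist',s)
im=cv2.imread('pics/w1.png');hsv=cv2.cvtColor(im,cv2.COLOR_BGR2HSV)
print(hsv[245,262],hsv[150,405],hsv[200,300],hsv[350,230])
out=[]
for name,(x0,y0,x1,y1) in dict(loose=(205,195,300,275),seated=(385,115,490,185)).items():
    h=hsv[y0:y1,x0:x1]
    m=((h[...,0]>8)&(h[...,0]<28)&(h[...,1]>80)&(h[...,2]>90)).astype(np.uint8)*255
    c=max(cv2.findContours(m,cv2.RETR_EXTERNAL,cv2.CHAIN_APPROX_NONE)[0],key=cv2.contourArea)
    hull=cv2.convexHull(c);p=cv2.approxPolyDP(hull,2,True)[:,0]+[x0,y0]
    print(name,p.tolist(),onz(C,p,.026 if name=='loose' else .076)[:,:2].round(4).tolist())
    k=im[y0:y1,x0:x1].copy();k=cv2.resize(k,None,fx=5,fy=5,interpolation=cv2.INTER_CUBIC)
    cv2.polylines(k,[((p-[x0,y0])*5+2).astype(np.int32)],True,(0,255,0),1);out.append(k)
o=np.zeros((750,525,3),np.uint8);o[:400,:475]=out[0];o[400:,:]=out[1]
cv2.imwrite('pics/c2.png',cv2.resize(o,(420,600)))
E
```

```text
[ 21  74 196] [ 22  71 188] [ 17  34 171] [ 19  82 146]
loose [[288, 227], [282, 241], [270, 244], [221, 234], [228, 215], [235, 209], [257, 210]] [[0.476, 0.1464], [0.4704, 0.1329], [0.4593, 0.1297], [0.4142, 0.1381], [0.4214, 0.1563], [0.428, 0.162], [0.4479, 0.1616]]
seated [[474, 128], [472, 153], [457, 166], [426, 169], [395, 153], [397, 127]] [[0.6168, 0.2396], [0.6176, 0.2214], [0.6073, 0.2114], [0.584, 0.2083], [0.5597, 0.2194], [0.5598, 0.2382]]
```

View pics/c2.png

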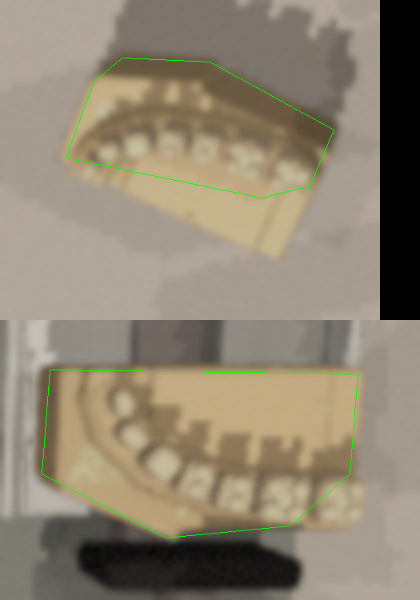

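```bash
python3 - <<'E'
from h import *
import pickle
s=pickle.load(open('s1.pkl','rb'));C=cam('wrist',s)
im=cv2.imread('pics/w1.png');hsv=cv2.cvtColor(im,cv2.COLOR_BGR2HSV)
def yaw(a,b): d=b-a; return np.degrees(np.arctan2(d[1],d[0]))
for name,(x0,y0,x1,y1),z in (('loose',(205,195,300,275),.026),('seated',(385,115,490,185),.076)):
    h=hsv[y0:y1,x0:x1]
    m=((h[...,0]>14)&(h[...,0]<28)&(h[...,1]>54)&(h[...,2]>100)).astype(np.uint8)*255
    m=cv2.morphologyEx(m,cv2.MORPH_OPEN,np.ones((3,3)))
    c=max(cv2.findContours(m,cv2.RETR_EXTERNAL,cv2.CHAIN_APPROX_NONE)[0],key=cv2.contourArea)
    p=cv2.approxPolyDP(cv2.convexHull(c),1.5,True)[:,0]+[x0,y0]
    W=onz(C,p,z)[:,:2];print(name);[print(a.tolist(),b.round(4).tolist(),round(float(np.linalg.norm(b-n))*1000,1),round(yaw(b,n),1)) for a,b,n in zip(p,W,np.roll(W,-1,0))]
# clamp from visible base: corner screws/edges; jaw
for nm,uv,z in (('base left edge',[(373,25),(367,303)],.008),('base right/left bottom',[(367,303)],.008),('jaw pad ends top',[(411,63),(468,65)],.081),('post pad',[(406,172),(459,173)],.08),('lips',[(388,163),(472,163),(392,14),(480,14)],.057)):
    print(nm,onz(C,uv,z)[:,:2].round(4).tolist())
E
```

```text
loose
[234, 208] [0.4271, 0.1629] 21.7 -1.0
[258, 209] [0.4488, 0.1625] 20.5 -28.4
[278, 220] [0.4669, 0.1528] 13.1 -51.1
[287, 231] [0.4751, 0.1426] 2.9 -89.9
[287, 234] [0.4751, 0.1397] 26.2 -115.3
[275, 258] [0.4638, 0.1161] 12.4 167.8
[262, 255] [0.4517, 0.1187] 35.0 156.9
[227, 240] [0.4195, 0.1325] 7.8 143.6
[220, 235] [0.4132, 0.1371] 20.5 69.2
[227, 215] [0.4205, 0.1562] 9.4 45.2
seated
[475, 127] [0.6175, 0.2404] 27.2 -84.5
[474, 164] [0.6201, 0.2133] 4.3 -146.2
[469, 167] [0.6166, 0.2109] 33.5 -175.5
[425, 169] [0.5832, 0.2083] 12.4 160.7
[410, 163] [0.5715, 0.2124] 14.4 150.9
[394, 153] [0.5589, 0.2194] 18.1 91.8
[395, 128] [0.5583, 0.2375] 3.2 28.2
[399, 126] [0.5612, 0.239] 56.3 1.4
base left edge [[0.5457, 0.3213], [0.5549, 0.0634]]
base right/left bottom [[0.5549, 0.0634]]
jaw pad ends top [[0.5655, 0.2819], [0.6057, 0.2823]]
post pad [[0.5682, 0.2061], [0.608, 0.2066]]
lips [[0.5581, 0.21], [0.6257, 0.2122], [0.5539, 0.3187], [0.6191, 0.3217]]
```

```bash
python3 - <<'E'
from h import *
delta([.4426,.1364,.11],66.7)
E
```

```text
shift [-3.21 -6.78 12.12] turn [-0.     0.     0.435] shift if turned first [-5.77 -4.8  12.12]
```

move_arm(
  rows="0 0 0 0 0 .145;0 0 0 0 0 .145;0 0 0 0 0 .145;-1.92 -1.6 4.04 0 0 0;-1.92 -1.6 4.04 0 0 0;-1.93 -1.6 4.04 0 0 0;0 0 0 0 0 0;0 0 0 0 0 0",
)

```text
time_s: 3.25
eef_pos: [0.4422, 0.1365, 0.1097]
eef_rot: [[0.398, 0.918, -0.002], [0.918, -0.398, -0.0], [-0.001, -0.001, -1.0]]
ft_force: [-0.3, 1.2, 0.6]
gripper_width: 0.0856
finger_force: 0.0
```

```bash
python3 - <<'E'
from h import *
import pickle
s=robot.get_state();im=vision.get_image('wrist');cv2.imwrite('pics/w2.png',im[:,:,::-1]);pickle.dump(s,open('s2.pkl','wb'))
C=cam('wrist',s);bgr=im[:,:,::-1].copy();hsv=cv2.cvtColor(bgr,cv2.COLOR_BGR2HSV)
m=((hsv[...,0]>14)&(hsv[...,0]<28)&(hsv[...,1]>54)&(hsv[...,2]>100)).astype(np.uint8)*255
m=cv2.morphologyEx(m,cv2.MORPH_OPEN,np.ones((3,3)))
uv=proj(C,[[.444,.14,.02]])[0];print(uv)
c=min([c for c in cv2.findContours(m,cv2.RETR_EXTERNAL,cv2.CHAIN_APPROX_NONE)[0] if cv2.contourArea(c)>800],key=lambda c:np.linalg.norm(c.mean(0)[0]-uv))
p=cv2.approxPolyDP(cv2.convexHull(c),2,True)[:,0];W=onz(C,p,.026)[:,:2]
for a,b,n in zip(p,W,np.roll(W,-1,0)):d=n-b;print(a.tolist(),b.round(4).tolist(),(np.linalg.norm(d)*1000).round(1),np.degrees(np.arctan2(d[1],d[0])).round(1))
x,y=np.clip(uv-[130,110],0,None).astype(int)
cv2.imwrite('pics/c3.png',cv2.resize(bgr[y:y+220,x:x+260],None,fx=2.5,fy=2.5));print(x,y)
E
```

```text
[326.85777099 233.15414378]
[282, 221] [0.4233, 0.159] 23.2 6.0
[316, 202] [0.4464, 0.1615] 22.8 -28.0
[355, 205] [0.4665, 0.1508] 13.9 -49.1
[376, 215] [0.4756, 0.1403] 26.2 -114.0
[374, 257] [0.4649, 0.1164] 2.3 -144.2
[372, 260] [0.4631, 0.1151] 50.5 158.0
[289, 262] [0.4162, 0.134] 5.5 128.2
[281, 258] [0.4129, 0.1383] 23.2 63.3
196 123
```

View pics/c3.png

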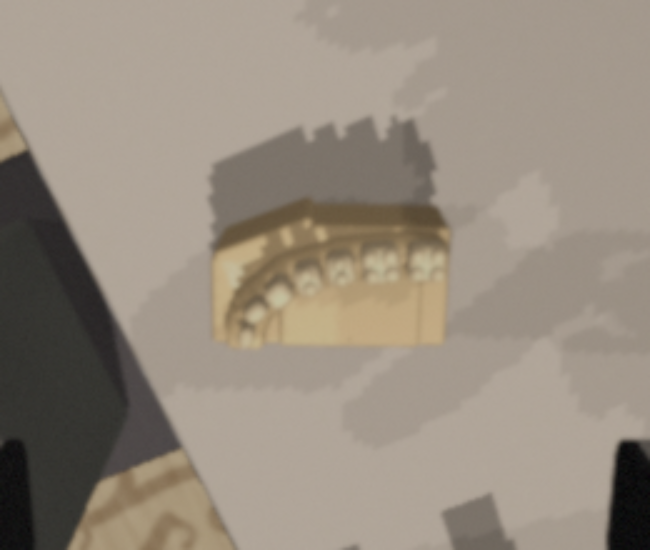

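The crop shows the loose half with its break edge horizontal, from crop (213,343) to (445,343), so the tool yaw matches. It is centred within 1 mm. I'll descend and grip it by the front and heel faces.

move_arm(
  rows="0 0 3 0 0 0;0 0 3 0 0 0;0 0 2.57 0 0 0;0 0 1 0 0 0;0 0 1 0 0 0;0 0 0 0 0 0;0 0 0 0 0 0",
  hand=1,
)

```text
time_s: 4.0
eef_pos: [0.4435, 0.1369, 0.0052]
eef_rot: [[0.399, 0.917, 0.001], [0.917, -0.399, 0.0], [0.001, 0.001, -1.0]]
ft_force: [0.1, 0.2, 0.1]
gripper_width: 0.0851
finger_force: 0.0
```

move_arm(
  rows="0 0 0 0 0 0;0 0 0 0 0 0;0 0 0 0 0 0;0 0 0 0 0 0;0 0 0 0 0 0;0 0 0 0 0 0;0 0 0 0 0 0;0 0 0 0 0 0",
  hand=0.5,
  newtons=30,
)

```text
time_s: 4.8
eef_pos: [0.4432, 0.1368, 0.0053]
eef_rot: [[0.399, 0.917, 0.002], [0.917, -0.399, 0.0], [0.001, 0.001, -1.0]]
ft_force: [-0.2, 0.1, 6.5]
gripper_width: 0.0566
finger_force: 31.2
```

move_arm(
  rows="0 0 -1 0 0 0;0 0 -3 0 0 0;0 0 -4.5 0 0 0;0 0 -4.5 0 0 0;0 0 -3.5 0 0 0;0 0 0 0 0 -.146;0 0 0 0 0 -.146;0 0 0 0 0 -.146;0 0 0 0 0 0",
)

```text
time_s: 5.7
eef_pos: [0.4423, 0.1366, 0.1702]
eef_rot: [[-0.029, 1.0, 0.001], [1.0, 0.029, 0.0], [0.0, 0.001, -1.0]]
ft_force: [0.2, 0.0, -2.5]
gripper_width: 0.0563
finger_force: 33.4
```

```bash
python3 - <<'E'
from h import *
delta([.588,.195,.17],91.7)
E
```

```text
shift [ 5.42 14.73  0.03] turn [ 0.001 -0.    -0.001] shift if turned first [ 5.41 14.73  0.02]
```

move_arm(
  rows="1.35 3.68 0 0 0 0;1.35 3.68 0 0 0 0;1.35 3.68 0 0 0 0;1.35 3.68 0 0 0 0;0 0 0 0 0 0;0 0 0 0 0 0;0 0 0 0 0 0",
)

```text
time_s: 6.4
eef_pos: [0.5867, 0.1941, 0.169]
eef_rot: [[-0.026, 1.0, -0.002], [1.0, 0.026, -0.001], [-0.001, -0.002, -1.0]]
ft_force: [-0.6, -0.6, -1.4]
gripper_width: 0.0562
finger_force: 33.5
```

```bash
python3 - <<'E'
from h import *
import pickle
s=robot.get_state();im=vision.get_image('wrist');cv2.imwrite('pics/w3.png',im[:,:,::-1]);pickle.dump(s,open('s3.pkl','wb'))
E
```

```text
(no output)
```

View pics/w3.png

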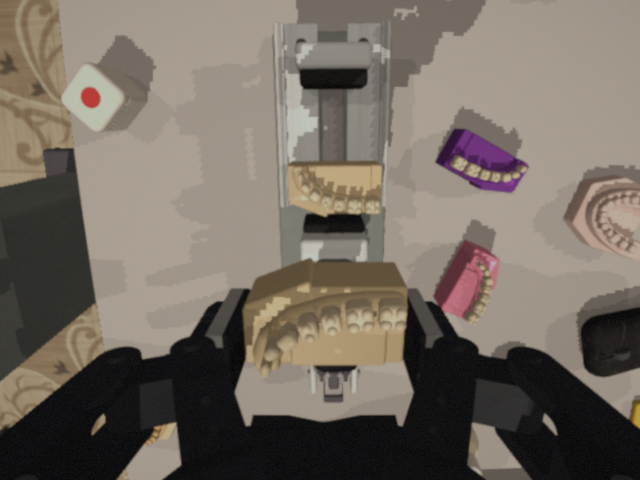

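The wrist view shows the seated half at columns 288–382 with its break edge near row 163, cradle lips at columns of about 279–388, the jaw pad at rows 70–87, and the held half at columns 246–405 with its break edge near row 363.

```bash
python3 - <<'E'
from h import *
import pickle
s=pickle.load(open('s3.pkl','rb'));C=cam('wrist',s)
im=cv2.imread('pics/w3.png');g=cv2.cvtColor(im,cv2.COLOR_BGR2GRAY).astype(float)
def edges(prof,o,th=6):
    d=np.convolve(prof,[.5,0,-.5],'same');r=[]
    for i in range(2,len(d)-2):
        if abs(d[i])>th and abs(d[i])>=abs(d[i-1]) and abs(d[i])>abs(d[i+1]): r.append((o+i,int(d[i])))
    return r
print('lips row110-150',edges(g[110:150,260:410].mean(0),260,3))
print('seated row170-180',edges(g[170:178,270:400].mean(0),270))
print('held row345-358',edges(g[345:358,235:420].mean(0),235,4))
print('seated break rows cols 310-325,345-360',edges(g[140:200,305:318].mean(1),140),edges(g[140:200,350:370].mean(1),140))
print('held break rows',edges(g[330:380,300:314].mean(1),330,4),edges(g[330:380,350:380].mean(1),330,4))
print('jaw pad',edges(g[40:110,312:322].mean(1),40),edges(g[60:100,340:360].mean(1),60), edges(g[74:80,290:380].mean(0),290))
print('post pad',edges(g[200:250,320:350].mean(1),200),edges(g[221:227,290:390].mean(0),290))
R=np.array(s['eef_rot']);t=np.array(s['eef_pos'])
T=lambda p:t+R@np.array(p)
print('pred held top break edge corners',proj(C,[T([-.011,-.0285,-.0207]),T([-.011,.0285,-.0207])]))
print('pred lines at tool y=0', proj(C,[T([-.011,0,-.0207]),T([.045,0,.094]),T([.08,0,.112])]))
E
```

```text
lips row110-150 [(275, -10), (277, 16), (280, -7), (283, 5), (285, -4), (287, 13), (297, -5), (309, -3), (318, -24), (322, 11), (343, -5), (346, 20), (378, -7), (385, 11), (388, -12), (391, 14)]
seated row170-180 [(277, -11), (279, 20), (282, -14), (286, 7), (291, -8), (294, 6), (301, -9), (304, 7), (307, -7), (315, 18), (370, -7), (372, 8), (381, -23), (384, 21), (386, -9)]
held row345-358 [(245, 42), (253, -15), (256, 4), (264, -6), (281, 11), (290, -5), (292, 4), (384, -9), (386, 9), (403, -41)]
seated break rows cols 310-325,345-360 [(161, -18), (166, 17), (171, -7), (177, -7), (193, 7)] [(160, -18), (165, 26), (186, -8), (190, -7), (195, -8)]
held break rows [(334, -11), (338, 5)] [(365, -6), (369, 5)]
jaw pad [(42, 10), (68, -28), (89, 29)] [(68, -30), (88, 28)] [(299, -49), (367, 38)]
post pad [(214, -30), (232, 24), (239, 12)] [(303, -32), (364, 19), (384, 15)]
pred held top break edge corners [[247.81915523 361.44924538]
 [407.43900411 361.22687253]]
pred lines at tool y=0 [[327.64911512 361.66386688]
 [326.00775546 165.947907  ]
 [325.86010123 105.65932346]]
```

```bash
python3 - <<'E'
from h import *
delta([.5925,.2545,.082],91.5)
E
```

```text
shift [6.03 0.74 8.72] turn [-0.002  0.    -0.   ] shift if turned first [6.02 0.73 8.72]
```

move_arm(
  rows="3.01 .37 0 0 0 0;3.02 .37 0 0 0 0;0 0 0 0 0 0;0 0 3 0 0 0;0 0 3 0 0 0;0 0 2 0 0 0;0 0 .7 0 0 0;0 0 0 0 0 0;0 0 0 0 0 0",
)

```text
time_s: 7.35
eef_pos: [0.5945, 0.2551, 0.0835]
eef_rot: [[-0.027, 1.0, 0.001], [1.0, 0.027, 0.0], [0.0, 0.001, -1.0]]
ft_force: [0.3, -1.2, -0.3]
gripper_width: 0.0566
finger_force: 33.4
```

```bash
python3 - <<'E'
from h import *
import pickle
s=robot.get_state();im=vision.get_image('wrist');cv2.imwrite('pics/w4.png',im[:,:,::-1]);pickle.dump(s,open('s4.pkl','wb'))
im2=vision.get_image('side');cv2.imwrite('pics/side4.png',im2[:,:,::-1])
E
```

```text
(no output)
```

View pics/w4.png

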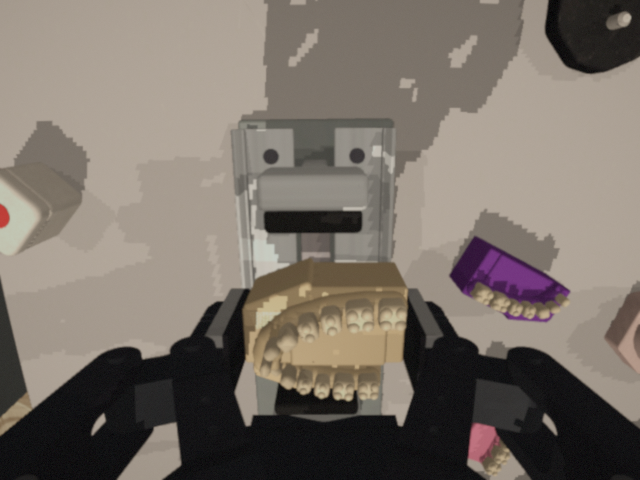

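```bash
python3 - <<'E'
from h import *
import pickle
s=pickle.load(open('s4.pkl','rb'));C=cam('wrist',s)
im=cv2.imread('pics/w4.png');g=cv2.cvtColor(im,cv2.COLOR_BGR2GRAY).astype(float)
def edges(prof,o,th=6):
    d=np.convolve(prof,[.5,0,-.5],'same');return [(o+i,int(d[i])) for i in range(2,len(d)-2) if abs(d[i])>th and abs(d[i])>=abs(d[i-1]) and abs(d[i])>abs(d[i+1])]
for r in (135,245,262): print('lips',r,edges(g[r-4:r+4,225:405].mean(0),225,4))
print('jaw pad cols',edges(g[216:224,250:380].mean(0),250,10))
print('post pad cols',edges(g[402:408,250:400].mean(0),250,8))
R=np.array(s['eef_rot']);t=np.array(s['eef_pos']);print(t,robot.get_state()['eef_pos'])
T=lambda p:t+R@np.array(p)
for nm,x,z in (('held',-.0121,-.0207),('jawpad',.03,.003),('lipsnear',.025,.0265),('lipsfar',.06,.0265),('post',-.05,.003)):
    a,b=proj(C,[T([x,0,z]),T([x,.01,z])]);print(nm,a.round(1),'px/mm',(b[0]-a[0])/10)
E
```

```text
lips 135 [(230, -13), (233, 4), (241, 5), (243, -10), (246, 12), (293, -16), (334, 16), (374, -4), (381, -11), (383, 9), (392, 8), (395, -9)]
lips 245 [(239, 11), (242, -11), (247, 10), (250, -25), (253, 28), (266, -8), (274, -13), (296, -21), (301, 8), (329, -4), (334, 19), (378, -9), (380, 6), (388, 8), (391, -10), (394, 18)]
lips 262 [(240, 8), (243, -15), (248, 11), (251, -17), (253, 24), (277, -14), (289, -10), (296, -12), (301, 7), (334, 14), (377, -7), (387, 5), (391, 5), (395, 10)]
jaw pad cols [(255, -23), (264, -34), (362, 35)]
post pad cols [(257, -15), (274, -35), (357, 26), (362, 13), (381, 15)]
[0.59448279 0.2550587  0.08354286] [0.59485791 0.25534432 0.08395859]
held [327.6 364.3] px/mm 2.79934580257447
jawpad [327.3 232.6] px/mm 2.6137386747658864
lipsnear [326.8 228.8] px/mm 2.2556304948221113
lipsfar [326.9 148.4] px/mm 2.382768647044196
post [327.  405.5] px/mm 2.248976781436761
```

move_arm(
  rows="0 -.4 0 0 0 0;0 0 0 0 0 0;0 0 0 0 0 0;0 0 0 0 0 0",
)

```text
time_s: 7.85
eef_pos: [0.5901, 0.2551, 0.0826]
eef_rot: [[-0.028, 1.0, 0.0], [1.0, 0.028, 0.0], [0.0, 0.0, -1.0]]
ft_force: [-0.3, 0.1, -1.3]
gripper_width: 0.0563
finger_force: 33.4
```

```bash
python3 - <<'E'
from h import *
im=cv2.cvtColor(vision.get_image('wrist'),cv2.COLOR_RGB2GRAY).astype(float)
s=robot.get_state();print(np.round(s['eef_pos'],4))
def edges(prof,o,th=6):
    d=np.convolve(prof,[.5,0,-.5],'same');return [(o+i,int(d[i])) for i in range(2,len(d)-2) if abs(d[i])>th and abs(d[i])>=abs(d[i-1]) and abs(d[i])>abs(d[i+1])]
print(edges(im[216:224,250:390].mean(0),250,10));print(edges(im[402:408,250:400].mean(0),250,8))
print(edges(im[345:358,235:420].mean(0),235,10));print(edges(im[241:249,225:415].mean(0),225,4))
E
```

```text
[0.59   0.2551 0.0826]
[(275, -35), (373, 41)]
[(263, -15), (284, -36), (356, 9), (361, -10), (367, 29), (388, 17)]
[(245, 35), (250, 16), (253, -16), (263, -11), (283, 14), (403, -44)]
[(248, 10), (251, -11), (257, 10), (259, -21), (262, 27), (267, -12), (275, -11), (305, -22), (310, 8), (339, -4), (344, 21), (378, -4), (387, -9), (390, 6), (398, 8), (403, 13)]
```

move_arm(
  rows="0 0.02 1 0 0 0;0 0 .7 0 0 0;0 0 .4 0 0 0;0 0 .2 0 0 0;0 0 .2 0 0 0;0 0 0 0 0 0;0 0 0 0 0 0",
)

```text
time_s: 8.6
eef_pos: [0.5903, 0.2551, 0.0575]
eef_rot: [[-0.027, 1.0, 0.0], [1.0, 0.027, 0.0], [0.0, 0.0, -1.0]]
ft_force: [-0.8, -0.1, -0.6]
gripper_width: 0.0563
finger_force: 33.5
```

move_arm(
  rows="0 0 .1 0 0 0;0 0 .1 0 0 0;0 0 0 0 0 0;0 0 0 0 0 0",
)

```text
time_s: 9.0
eef_pos: [0.5902, 0.255, 0.0555]
eef_rot: [[-0.027, 1.0, 0.0], [1.0, 0.027, 0.0], [0.0, 0.0, -1.0]]
ft_force: [-0.5, -0.1, -1.2]
gripper_width: 0.0562
finger_force: 33.5
```

move_arm(
  rows="0 0 .1 0 0 0;0 0 0 0 0 0;0 0 0 0 0 0",
)

```text
time_s: 9.3
eef_pos: [0.5902, 0.255, 0.0554]
eef_rot: [[-0.028, 1.0, 0.0], [1.0, 0.028, 0.0], [0.0, 0.0, -1.0]]
ft_force: [-3.5, -2.1, 6.9]
gripper_width: 0.0561
finger_force: 34.4
```

move_arm(
  rows="0 0 -.1 0 0 0;0 0 0 0 0 0;0 0 0 0 0 0;0 0 0 0 0 0;0 0 0 0 0 0",
  hand=0.95,
)

```text
time_s: 9.8
eef_pos: [0.5901, 0.255, 0.0553]
eef_rot: [[-0.027, 1.0, -0.0], [1.0, 0.027, -0.0], [-0.0, -0.0, -1.0]]
ft_force: [-0.2, -0.3, -0.1]
gripper_width: 0.0811
finger_force: 0.0
```

move_arm(
  rows="0 0 -1 0 0 0;0 0 -3 0 0 0;0 0 -4 0 0 0;0 0 -3 0 0 0;0 0 0 0 0 0;0 0 0 0 0 0",
)

```text
time_s: 10.4
eef_pos: [0.5906, 0.2552, 0.1667]
eef_rot: [[-0.027, 1.0, 0.002], [1.0, 0.027, 0.001], [0.001, 0.002, -1.0]]
ft_force: [0.0, 0.2, -0.2]
gripper_width: 0.0815
finger_force: 0.0
```

```bash
python3 - <<'E'
from h import *
im=vision.get_image('wrist');cv2.imwrite('pics/w5.png',im[:,:,::-1])
cv2.imwrite('pics/c5.png',cv2.resize(im[100:460,200:460,::-1],None,fx=1.6,fy=1.6))
E
```

```text
(no output)
```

View pics/c5.png

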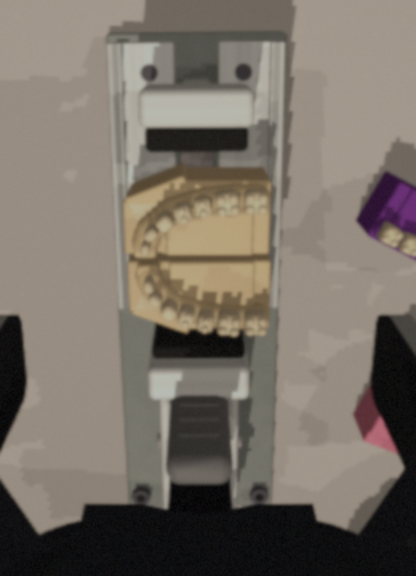

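The crop shows both halves in the cradle, break faces parallel with a thin gap at crop row 258, and the jaw open behind them. I'll shut the fingers and go to the trigger.

move_arm(
  rows="-1.5 0 0 0 0 0;-2 .05 0 0 0 0;-1.5 0 0 0 0 0;0 0 0 0 0 0;0 0 0 0 0 0;0 0 0 0 0 0;0 0 2.5 0 0 0;0 0 2.5 0 0 0;0 0 .97 0 0 0;0 0 0 0 0 0",
  hand=0,
)

```text
time_s: 11.45
eef_pos: [0.591, 0.2053, 0.1042]
eef_rot: [[-0.028, 1.0, -0.003], [1.0, 0.028, -0.001], [-0.001, -0.003, -1.0]]
ft_force: [0.5, 0.1, 0.5]
gripper_width: -0.0001
finger_force: 0.0
```

move_arm(
  rows="-.4 0 0 0 0 0;-.4 0 0 0 0 0;0 0 0 0 0 0;0 0 0 0 0 0",
)

```text
time_s: 11.85
eef_pos: [0.5928, 0.197, 0.1066]
eef_rot: [[-0.027, 1.0, 0.001], [1.0, 0.027, 0.0], [0.0, 0.001, -1.0]]
ft_force: [-0.5, -0.4, -0.4]
gripper_width: -0.0001
finger_force: 0.0
```

move_arm(
  rows="-.3 0 0 0 0 0;-.2 0 0 0 0 0;0 0 0 0 0 0;0 0 0 0 0 0",
)

```text
time_s: 12.25
eef_pos: [0.5927, 0.1922, 0.1059]
eef_rot: [[-0.027, 1.0, 0.001], [1.0, 0.027, 0.0], [0.0, 0.001, -1.0]]
ft_force: [1.0, 1.4, 2.1]
gripper_width: 0.0003
finger_force: 0.8
```

move_arm(
  rows="-.3 0 0 0 0 0;0 0 0 0 0 0;0 0 0 0 0 0",
)

```text
time_s: 12.55
eef_pos: [0.5927, 0.1892, 0.1059]
eef_rot: [[-0.027, 1.0, 0.0], [1.0, 0.027, 0.0], [0.0, 0.0, -1.0]]
ft_force: [0.8, 2.3, 2.6]
gripper_width: -0.0
finger_force: 1.2
```

move_arm(
  rows="-.3 0 0 0 0 0;-.3 0 0 0 0 0;-.3 0 0 0 0 0;-.3 0 0 0 0 0;0 0 0 0 0 0;0 0 0 0 0 0",
)

```text
time_s: 13.15
eef_pos: [0.5931, 0.1776, 0.1054]
eef_rot: [[-0.027, 1.0, 0.001], [1.0, 0.027, 0.001], [0.001, 0.001, -1.0]]
ft_force: [1.3, 6.0, -2.7]
gripper_width: -0.0001
finger_force: 2.8
```

move_arm(
  rows=".5 0 0 0 0 0;.5 0 0 0 0 0;.5 0 0 0 0 0;.2 0 0 0 0 0;0 0 0 0 0 0;0 0 0 0 0 0",
)

```text
time_s: 13.75
eef_pos: [0.5922, 0.1939, 0.1056]
eef_rot: [[-0.028, 1.0, -0.0], [1.0, 0.028, -0.0], [-0.0, -0.0, -1.0]]
ft_force: [-0.0, 0.6, 0.3]
gripper_width: -0.0004
finger_force: 0.0
```

move_arm(
  rows="-.5 0 0 0 0 0;-.4 0 0 0 0 0;-.4 0 0 0 0 0;-.4 0 0 0 0 0;0 0 0 0 0 0",
)

```text
time_s: 14.25
eef_pos: [0.5927, 0.1772, 0.1054]
eef_rot: [[-0.026, 1.0, -0.0], [1.0, 0.026, 0.001], [0.001, -0.0, -1.0]]
ft_force: [0.6, 6.3, -4.7]
gripper_width: -0.0
finger_force: 2.8
```

move_arm(
  rows=".5 0 0 0 0 0;.5 0 0 0 0 0;.5 0 0 0 0 0;.2 0 0 0 0 0;0 0 0 0 0 0",
)

```text
time_s: 14.75
eef_pos: [0.5924, 0.1943, 0.1057]
eef_rot: [[-0.028, 1.0, 0.0], [1.0, 0.028, -0.0], [-0.0, 0.0, -1.0]]
ft_force: [-0.6, -0.7, -0.9]
gripper_width: -0.0003
finger_force: 0.0
```

move_arm(
  rows="-.5 0 0 0 0 0;-.4 0 0 0 0 0;-.4 0 0 0 0 0;-.4 0 0 0 0 0;0 0 0 0 0 0",
)

```text
time_s: 15.25
eef_pos: [0.593, 0.1773, 0.1055]
eef_rot: [[-0.026, 1.0, 0.0], [1.0, 0.026, 0.002], [0.002, 0.0, -1.0]]
ft_force: [0.9, 7.2, -4.6]
gripper_width: 0.0003
finger_force: 3.1
```

move_arm(
  rows=".5 0 0 0 0 0;.5 0 0 0 0 0;.5 0 0 0 0 0;.2 0 0 0 0 0;0 0 0 0 0 0",
)

```text
time_s: 15.75
eef_pos: [0.5923, 0.1942, 0.1057]
eef_rot: [[-0.028, 1.0, -0.0], [1.0, 0.028, -0.0], [-0.0, -0.0, -1.0]]
ft_force: [-0.3, 0.2, -0.4]
gripper_width: 0.0001
finger_force: 0.0
```

```bash
python3 - <<'E'
from h import *
im=vision.get_image('wrist');cv2.imwrite('pics/w6.png',im[:,:,::-1])
a=im[60:420,150:500,::-1]; t=vision.get_image('top')[200:260,250:340,::-1]
o=np.zeros((560,800,3),np.uint8);o[:540,:525]=cv2.resize(a,(525,540));o[:180,530:800]=cv2.resize(t,(270,180));cv2.imwrite('pics/c6.png',o)
E
```

```text
(no output)
```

View pics/c6.png

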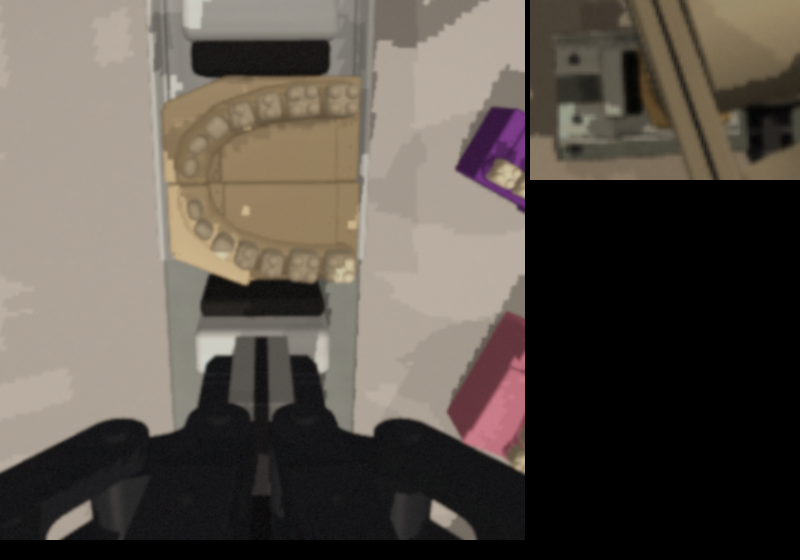

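The crop shows the joint line at crop row 183 already closed to a thin line, with the jaw pad touching the loose half. From here I'll use small steps with force readings.

move_arm(
  rows="-.5 0 0 0 0 0;-.3 0 0 0 0 0;0 0 0 0 0 0",
)

```text
time_s: 16.15
eef_pos: [0.5926, 0.1862, 0.1058]
eef_rot: [[-0.027, 1.0, 0.0], [1.0, 0.027, 0.001], [0.001, 0.0, -1.0]]
ft_force: [-1.0, 6.1, -0.6]
gripper_width: 0.0003
finger_force: 2.6
```

move_arm(
  rows="-.15 0 0 0 0 0;0 0 0 0 0 0",
)

```text
time_s: 16.35
eef_pos: [0.5926, 0.1851, 0.1058]
eef_rot: [[-0.027, 1.0, 0.0], [1.0, 0.027, 0.001], [0.001, 0.0, -1.0]]
ft_force: [-0.5, 6.6, -0.5]
gripper_width: 0.0001
finger_force: 3.0
```

move_arm(
  rows="-.1 0 0 0 0 0;0 0 0 0 0 0",
)

```text
time_s: 16.55
eef_pos: [0.5927, 0.1842, 0.1057]
eef_rot: [[-0.027, 1.0, 0.0], [1.0, 0.027, 0.002], [0.002, 0.0, -1.0]]
ft_force: [-0.4, 7.0, -0.8]
gripper_width: 0.0
finger_force: 3.2
```

move_arm(
  rows="-.1 0 0 0 0 0;0 0 0 0 0 0",
)

```text
time_s: 16.75
eef_pos: [0.5927, 0.1832, 0.1057]
eef_rot: [[-0.027, 1.0, 0.0], [1.0, 0.027, 0.002], [0.002, 0.0, -1.0]]
ft_force: [-0.2, 6.7, -1.3]
gripper_width: -0.0004
finger_force: 3.3
```

move_arm(
  rows="-.1 0 0 0 0 0;0 0 0 0 0 0",
)

```text
time_s: 16.95
eef_pos: [0.5927, 0.1823, 0.1056]
eef_rot: [[-0.027, 1.0, 0.0], [1.0, 0.027, 0.002], [0.002, 0.0, -1.0]]
ft_force: [0.3, 7.0, -2.0]
gripper_width: -0.0
finger_force: 3.4
```

move_arm(
  rows="-.1 0 0 0 0 0;0 0 0 0 0 0",
)

```text
time_s: 17.15
eef_pos: [0.5927, 0.1813, 0.1056]
eef_rot: [[-0.027, 1.0, 0.0], [1.0, 0.027, 0.002], [0.002, 0.0, -1.0]]
ft_force: [-0.4, 7.1, -2.0]
gripper_width: 0.0002
finger_force: 3.4
```

move_arm(
  rows="-.1 0 0 0 0 0;0 0 0 0 0 0",
)

```text
time_s: 17.35
eef_pos: [0.5928, 0.1803, 0.1055]
eef_rot: [[-0.027, 1.0, 0.0], [1.0, 0.027, 0.002], [0.002, 0.0, -1.0]]
ft_force: [-0.1, 8.0, -3.4]
gripper_width: 0.0
finger_force: 3.5
```

move_arm(
  rows="-.1 0 0 0 0 0;0 0 0 0 0 0",
)

```text
time_s: 17.55
eef_pos: [0.5928, 0.1794, 0.1054]
eef_rot: [[-0.027, 1.0, 0.0], [1.0, 0.027, 0.002], [0.002, 0.0, -1.0]]
ft_force: [-0.1, 8.0, -3.3]
gripper_width: 0.0004
finger_force: 3.6
```

move_arm(
  rows="-.1 0 0 0 0 0;0 0 0 0 0 0",
)

```text
time_s: 17.75
eef_pos: [0.5928, 0.1784, 0.1054]
eef_rot: [[-0.027, 1.0, 0.0], [1.0, 0.027, 0.002], [0.002, 0.0, -1.0]]
ft_force: [0.5, 8.2, -3.7]
gripper_width: -0.0001
finger_force: 3.6
```

move_arm(
  rows="-.1 0 0 0 0 0;0 0 0 0 0 0",
)

```text
time_s: 17.95
eef_pos: [0.5928, 0.1777, 0.1053]
eef_rot: [[-0.027, 1.0, 0.0], [1.0, 0.027, 0.002], [0.002, 0.0, -1.0]]
ft_force: [0.3, 9.0, -3.7]
gripper_width: -0.0
finger_force: 4.2
```

move_arm(
  rows=".5 0 0 0 0 0;.5 0 0 0 0 0;.5 0 0 0 0 0;.2 0 0 0 0 0;0 0 0 0 0 0;0 0 0 0 0 0",
)

```text
time_s: 18.55
eef_pos: [0.5924, 0.1935, 0.1057]
eef_rot: [[-0.028, 1.0, 0.0], [1.0, 0.028, 0.0], [0.0, 0.0, -1.0]]
ft_force: [-0.2, 1.7, -0.7]
gripper_width: -0.0
finger_force: 0.7
```

move_arm(
  rows="-.4 0 0 0 0 0;-.2 0 0 0 0 0;0 0 0 0 0 0",
)

```text
time_s: 18.85
eef_pos: [0.5927, 0.1878, 0.1059]
eef_rot: [[-0.027, 1.0, 0.0], [1.0, 0.027, 0.001], [0.001, 0.0, -1.0]]
ft_force: [-1.7, 5.5, 0.5]
gripper_width: -0.0002
finger_force: 2.7
```

move_arm(
  rows="-.1 0 0 0 0 0;0 0 0 0 0 0",
)

```text
time_s: 19.05
eef_pos: [0.5926, 0.1872, 0.1058]
eef_rot: [[-0.027, 1.0, 0.0], [1.0, 0.027, 0.001], [0.001, 0.0, -1.0]]
ft_force: [0.0, 7.4, 0.2]
gripper_width: 0.0
finger_force: 3.4
```

move_arm(
  rows="-.1 0 0 0 0 0;0 0 0 0 0 0",
)

```text
time_s: 19.25
eef_pos: [0.5927, 0.1865, 0.1059]
eef_rot: [[-0.027, 1.0, 0.0], [1.0, 0.027, 0.002], [0.002, 0.0, -1.0]]
ft_force: [-1.6, 8.6, -0.4]
gripper_width: 0.0001
finger_force: 4.1
```

move_arm(
  rows="-.05 0 0 0 0 0;0 0 0 0 0 0",
)

```text
time_s: 19.45
eef_pos: [0.5927, 0.1862, 0.1059]
eef_rot: [[-0.027, 1.0, 0.0], [1.0, 0.027, 0.002], [0.002, 0.001, -1.0]]
ft_force: [-1.5, 8.9, -0.4]
gripper_width: -0.0004
finger_force: 4.4
```

move_arm(
  rows="-.1 0 0 0 0 0;0 0 0 0 0 0",
)

```text
time_s: 19.65
eef_pos: [0.5927, 0.1855, 0.1059]
eef_rot: [[-0.027, 1.0, 0.0], [1.0, 0.027, 0.003], [0.003, 0.001, -1.0]]
ft_force: [-0.9, 10.4, -1.2]
gripper_width: -0.0001
finger_force: 5.1
```

move_arm(
  rows="-.05 0 0 0 0 0;0 0 0 0 0 0",
)

```text
time_s: 19.85
eef_pos: [0.5927, 0.1852, 0.1059]
eef_rot: [[-0.027, 1.0, 0.001], [1.0, 0.027, 0.003], [0.003, 0.001, -1.0]]
ft_force: [-1.0, 10.6, -0.9]
gripper_width: 0.0001
finger_force: 5.5
```

move_arm(
  rows="-.1 0 0 0 0 0;0 0 0 0 0 0",
)

```text
time_s: 20.05
eef_pos: [0.5928, 0.1844, 0.1059]
eef_rot: [[-0.027, 1.0, 0.001], [1.0, 0.027, 0.003], [0.003, 0.001, -1.0]]
ft_force: [-1.7, 11.9, -0.9]
gripper_width: 0.0002
finger_force: 6.2
```

move_arm(
  rows="-.05 0 0 0 0 0;0 0 0 0 0 0",
)

```text
time_s: 20.25
eef_pos: [0.5928, 0.1842, 0.1059]
eef_rot: [[-0.027, 1.0, 0.001], [1.0, 0.027, 0.003], [0.003, 0.001, -1.0]]
ft_force: [-1.8, 13.8, -1.4]
gripper_width: 0.0
finger_force: 6.6
```

move_arm(
  rows="-.08 0 0 0 0 0;0 0 0 0 0 0;0 0 0 0 0 0",
)

```text
time_s: 20.55
eef_pos: [0.5928, 0.1836, 0.1059]
eef_rot: [[-0.027, 1.0, 0.001], [1.0, 0.027, 0.004], [0.004, 0.001, -1.0]]
ft_force: [-1.4, 14.2, -1.6]
gripper_width: -0.0003
finger_force: 7.1
```

move_arm(
  rows="-.05 0 0 0 0 0;0 0 0 0 0 0;0 0 0 0 0 0",
)

```text
time_s: 20.85
eef_pos: [0.5928, 0.1833, 0.1059]
eef_rot: [[-0.027, 1.0, 0.001], [1.0, 0.027, 0.004], [0.004, 0.001, -1.0]]
ft_force: [-1.6, 15.8, -2.2]
gripper_width: 0.0004
finger_force: 7.6
```

move_arm(
  rows=".3 0 0 0 0 0;.5 0 0 0 0 0;.5 0 0 0 0 0;.7 0 0 0 0 0;0 0 -2 0 0 0;0 0 -2.5 0 0 0;0 0 -2 0 0 0;0 0 0 0 0 0;0 0 0 0 0 0",
)

```text
time_s: 21.75
eef_pos: [0.5922, 0.2006, 0.1707]
eef_rot: [[-0.027, 1.0, 0.001], [1.0, 0.027, -0.0], [-0.0, 0.001, -1.0]]
ft_force: [-0.3, 0.2, -0.6]
gripper_width: -0.0
finger_force: 0.0
```

```bash
python3 - <<'E'
from h import *
delta([.5948,.1045,.1],91.55)
im=vision.get_image('wrist');cv2.imwrite('pics/w7.png',im[:,:,::-1])
E
```

```text
shift [-9.61 -0.01  7.07] turn [0.001 0.    0.   ] shift if turned first [-9.62 -0.    7.07]
```

move_arm(
  rows="-2.4 0 0 0 0 0;-3.6 0 0 0 0 0;-3.6 0 0 0 0 0;0 0 0 0 0 0;0 0 0 0 0 0;0 0 0 0 0 0;0 0 0 0 0 0;0 0 0 0 0 0;0 0 0 0 0 0;0 0 0 0 0 0",
)

```text
time_s: 22.8
eef_pos: [0.5948, 0.1052, 0.1707]
eef_rot: [[-0.028, 1.0, 0.0], [1.0, 0.028, 0.0], [0.0, 0.0, -1.0]]
ft_force: [0.5, 0.0, -0.4]
gripper_width: -0.0003
finger_force: 0.0
```

move_arm(
  rows="0 0 2.5 0 0 0;0 0 2.5 0 0 0;0 0 2.1 0 0 0;0 0 0 0 0 0;0 0 0 0 0 0;0 0 0 0 0 0;0 0 0 0 0 0;0 0 0 0 0 0;0 0 0 0 0 0;0 0 0 0 0 0",
)

```text
time_s: 23.8
eef_pos: [0.595, 0.1048, 0.1001]
eef_rot: [[-0.027, 1.0, 0.0], [1.0, 0.027, 0.0], [0.0, 0.001, -1.0]]
ft_force: [-0.5, 0.0, -0.1]
gripper_width: 0.0001
finger_force: 0.0
```

```bash
python3 - <<'E'
from h import *
im=vision.get_image('wrist');cv2.imwrite('pics/w8.png',im[:,:,::-1])
a=im[0:480,170:490,::-1]; b=cv2.imread('pics/w7.png')[0:480,170:490]
cv2.imwrite('pics/c8.png',np.hstack([a,b]))
E
```

```text
(no output)
```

View pics/c8.png

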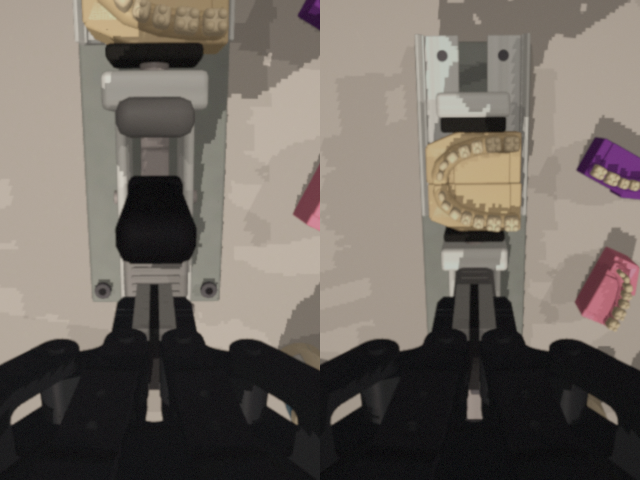

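The left part shows the fingers behind the handle over the ribbed tab at (155,280). The right part shows the joint pressed shut between the jaw and the post. I'll wait a bit more, then press the tab.

move_arm(
  rows="0 0 0 0 0 0;0 0 0 0 0 0;0 0 0 0 0 0;0 0 0 0 0 0;0 0 0 0 0 0;0 0 0 0 0 0;0 0 0 0 0 0;0 0 0 0 0 0;0 0 0 0 0 0;0 0 0 0 0 0",
)

```text
time_s: 24.85
eef_pos: [0.5948, 0.1048, 0.0997]
eef_rot: [[-0.027, 1.0, -0.0], [1.0, 0.027, 0.0], [0.0, -0.0, -1.0]]
ft_force: [0.7, 0.1, 0.7]
gripper_width: -0.0002
finger_force: 0.0
```

move_arm(
  rows="0 0 0 0 0 0;0 0 0 0 0 0;0 0 0 0 0 0;0 0 1 0 0 0;0 0 .8 0 0 0;0 0 .5 0 0 0;0 0 0 0 0 0;0 0 0 0 0 0",
)

```text
time_s: 25.65
eef_pos: [0.5947, 0.1048, 0.0764]
eef_rot: [[-0.028, 1.0, -0.001], [1.0, 0.028, -0.0], [-0.0, -0.001, -1.0]]
ft_force: [0.4, -0.4, 0.1]
gripper_width: -0.0002
finger_force: 0.0
```

move_arm(
  rows="0 0 .1 0 0 0;0 0 .1 0 0 0;0 0 0 0 0 0",
)

```text
time_s: 25.95
eef_pos: [0.5951, 0.105, 0.0751]
eef_rot: [[-0.027, 1.0, 0.001], [1.0, 0.027, 0.0], [0.0, 0.001, -1.0]]
ft_force: [-0.6, 0.9, 3.8]
gripper_width: 0.0001
finger_force: 1.5
```

move_arm(
  rows="0 0 .1 0 0 0;0 0 .1 0 0 0;0 0 0 0 0 0;0 0 0 0 0 0",
)

```text
time_s: 26.35
eef_pos: [0.5951, 0.1056, 0.0736]
eef_rot: [[-0.027, 1.0, 0.001], [1.0, 0.027, 0.001], [0.001, 0.001, -1.0]]
ft_force: [-2.6, 3.9, 8.1]
gripper_width: -0.0004
finger_force: 3.8
```

move_arm(
  rows="0 0 .1 0 0 0;0 0 0 0 0 0;0 0 0 0 0 0;0 0 0 0 0 0;0 0 0 0 0 0;0 0 0 0 0 0;0 0 0 0 0 0",
)

```text
time_s: 27.05
eef_pos: [0.5952, 0.1061, 0.0729]
eef_rot: [[-0.027, 1.0, 0.001], [1.0, 0.027, 0.002], [0.002, 0.001, -1.0]]
ft_force: [-2.7, 6.9, 9.6]
gripper_width: 0.0
finger_force: 5.3
```

```bash
python3 - <<'E'
from h import *
t=vision.get_image('side');cv2.imwrite('pics/side9.png',t[:,:,::-1])
im=vision.get_image('wrist');cv2.imwrite('pics/w9.png',im[:,:,::-1])
print(im[:40,300:340].mean(axis=(1,2)).astype(int).tolist())
E
```

```text
[111, 110, 108, 107, 105, 104, 102, 100, 97, 95, 93, 93, 92, 93, 95, 96, 95, 95, 97, 99, 101, 103, 107, 111, 116, 120, 122, 122, 122, 117, 100, 60, 29, 25, 26, 26, 26, 26, 26, 26]
```

move_arm(
  rows="0 0 .05 0 0 0;0 0 0 0 0 0;0 0 0 0 0 0;0 0 0 0 0 0;0 0 0 0 0 0",
)

```text
time_s: 27.65
eef_pos: [0.5952, 0.1063, 0.0726]
eef_rot: [[-0.027, 1.0, 0.001], [1.0, 0.027, 0.002], [0.002, 0.001, -1.0]]
ft_force: [-4.0, 7.2, 12.1]
gripper_width: -0.0
finger_force: 5.9
```

move_arm(
  rows="0 0 -.5 0 0 0;0 0 -2 0 0 0;0 0 -3 0 0 0;0 0 -4 0 0 0;3.5 0 0 0 0 0;3.5 0 0 0 0 0;2.5 0 0 0 0 0;0 0 0 0 0 0;0 0 0 0 0 0",
)

```text
time_s: 28.55
eef_pos: [0.5919, 0.1998, 0.166]
eef_rot: [[-0.029, 1.0, -0.0], [1.0, 0.029, -0.001], [-0.001, -0.0, -1.0]]
ft_force: [-0.2, -0.2, 0.8]
gripper_width: -0.0
finger_force: 0.0
```

```bash
python3 - <<'E'
from h import *
im=vision.get_image('wrist')
cv2.imwrite('pics/c10.png',cv2.resize(im[0:350,200:460,::-1],None,fx=1.7,fy=1.7))
E
```

```text
(no output)
```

View pics/c10.png

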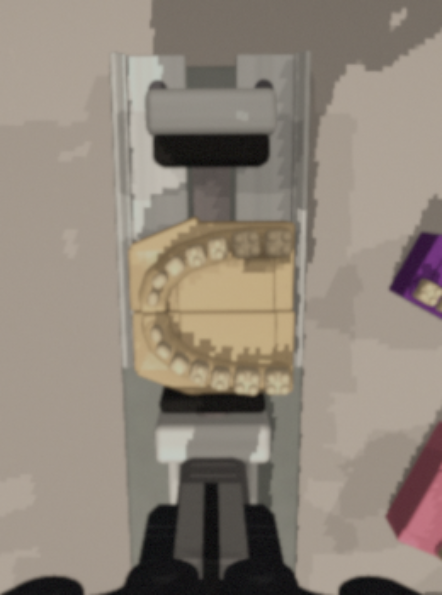

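The jaw is back at its fully open position: its pad edge is at crop row 165, the same as at the start once the camera shift is allowed for. The cast stands closed in the cradle, and the arm is clear.

```bash
python3 -c "
from rig import robot
print(robot.job_done())"
```

```text
the job is handed in; nothing more can be done
None
```

The job is handed in: the joint was squeezed to about 18 N (estimated from the trigger force) and held hands-off for about 4 s. The jaw is released fully open, the cast stands closed in the cradle, and I moved nothing else.

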